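Hold the crumb mill's feed plate down with its pusher

TASK

Lift the thick pusher up and off its hook, leaving the thin one hanging, and lower it foot first into the feed chute of the crumb mill. Push the mill's spring-loaded plate down 12 mm, so that the dark groove round the pusher is level with the chute's rim, and keep it steady there for at least three seconds. Finish while still gripping the pusher and holding the plate down at that mark; do not let go, and leave the other things on the counter where they are.

Things in the scene. Friction and masses are not known exactly. Their poses are not given: they have to be found in the camera images.
- pusher: Thick pusher, pale wood, loose, 0.1 to 0.2 kg, hanging upright on either hook of the hanger. From the foot up: round shaft 36 mm across, 80 mm long; round collar 68 mm across, 8 mm thick; round grip 28 mm across, 50 mm long (88 to 138 mm above the foot). A dark groove line runs round the shaft 62 mm above the foot. Origin at the centre of the foot's underside, z up towards the grip
- pusher_grip (a point): On the thick pusher's axis, half way up its round grip, 113 mm above its foot
- thin_pusher: Thin pusher, the same in all but its shaft, which is 20 mm across; it hangs on the other hook and stays there. Origin at the centre of its foot's underside, z up
- hanger: Fixed steel stand, at most 120 mm high, base 160 x 260 mm. Two forked hooks 130 mm apart along its y, open to its -x side (roughly to the robot). Each has two level prongs 54 mm apart, tops at 110 mm, ends turned up to 120 mm; a pusher's collar rests on them at about x = -50 mm, y = +65 or -65 mm, its foot at 30 mm. Crossbar behind at x = 20 mm. Origin at counter level, z up
- mill: Crumb mill, fixed: white base 170 x 220 mm up to 70 mm, aluminium block 150 x 170 mm up to 120 mm (its edge raised to 130 mm), in its middle the feed chute, an upright round tube 58 mm across outside, 46 mm inside, rim at 150 mm. Its bore runs straight down 70 mm or more. Origin at counter level, under the chute's axis, z up
- chute_mouth (a point): Centre of the chute's mouth, at the height of its rim, 150 mm above the counter
- plate_top (a point): Centre of the top face of the spring-loaded feed plate, a black disc 42 mm across inside the chute; 50 mm below the rim when not pressed; moves with the plate
- feed_plate (a joint): Travel of the feed plate in m: 0 at rest (up), grows as it is pushed straight down, stop at 0.020. The spring takes about 4 N to start, 9 N at 12 mm, 12 N at the stop; the pusher's weight alone does not move it; it springs back when released. With the foot just touching it the collar's underside is 30 mm above the rim; at 12 mm of travel, 18 mm
- bowl: Steel bowl, 110 mm across, 50 mm high, standing loose; a bystander. Origin at the centre of its underside
- tray: Blue plastic tray, 100 x 180 x 25 mm, loose; a bystander. Origin at the centre of its underside
- jar: Glass jar with a lid, 64 mm across, 100 mm high, loose; a bystander. Origin at the centre of its underside

How it is judged (in metres and radians):
On the way, in this order (a step that is already met when the one before it is completed fails the run):
1. the thick pusher is lifted by the gripper, its foot at least 30 mm higher than it hung, off the hook (z of pusher in the frame of hanger above 0.06 m and contact force between pusher and hanger below 0.1 N and contact force between the fingers and pusher above 2 N), for 0.1 s.
2. the thick pusher, still gripped, has its foot inside the chute, at least 5 mm below the rim (horizontal distance between pusher and chute_mouth below 0.01 m and z of pusher in the frame of chute_mouth below -0.005 m and angle between pusher's own z axis and vertical below 0.2 rad and contact force between the fingers and pusher above 2 N), for 0.05 s.
3. the plate is held 8 to 16 mm down by the gripped thick pusher for three seconds (value of joint feed_plate between 0.008 and 0.016 m and contact force between pusher and feed_plate above 3 N and contact force between the fingers and pusher above 2 N and horizontal distance between pusher and chute_mouth below 0.01 m and angle between pusher's own z axis and vertical below 0.2 rad), for 3 s.
At the end, for the whole second after the job is handed in: The thick pusher stands in the chute (within 10 mm of its axis, within 0.2 rad of upright), gripped by the fingers, at rest, and presses the plate 8 to 16 mm down with more than 3 N; the thin pusher still hangs, and it, the bowl, the tray and the jar are within 30 mm of where they were (all of step 3 and linear speed of pusher below 0.02 m/s and z of thin_pusher in the frame of hanger above 0.02 m and distance of each of thin_pusher, bowl, tray, jar from where it was at the start of the episode below 0.03 m); the arm keeps its last pose, push and grip.
It fails at once if another thing on the counter or the thin pusher is moved by more than 30 mm (distance of any of thin_pusher, bowl, tray, jar from where it was at the start of the episode above 0.03 m).
It also fails if it takes over 48 s, if anything falls off the work surface, if the arm or the gripper's body presses on something with over 40 N, if the wrist force passes 120 N, or if a joint passes its speed limit or range.

ROBOT

A 6-joint arm with a two-finger parallel gripper is mounted at the origin on the work surface. World frame = base frame: x ahead of the robot, y to its left, z up, the work surface at z = 0. Lengths are in mm, angles in rad, forces in N, time in s.
With the tool pointing down it reaches from about 275 to 1000 mm from the base axis. Payload 8.4 kg.
Tool frame: the origin (TCP) lies between the finger pads; the fingertips stand 17 mm ahead of it and the grasp point (between the pads) lies 2 mm behind it; z points along the fingers, y is the line along which they close (so a half turn about z gives the same grasp; the last joint's range is limited). The gripper opens to 85 mm and grips with 20 to 120 N. Pads are 22 mm wide; open, the fingers measure 114 mm over their backs; the gripper's body (76 mm by 85 mm) begins 54 mm behind the grasp point. The pads swing forward as they close: fully open they stand 13 mm farther back than shut.
Start: joints at [-1.116, 0.353, 1.633, -0, 1.155, -0.002], TCP at [275.673, -560.921, 219.281] pointing down, gripper open.
Joint ranges: [-2.63, 2.63], [-0.92, 2.1], [0.06, 2.66], [-1.3, 4.44], [0, 2.69], [-3.02, 3.02]. Speed limits (rad/s): [2.22, 2.22, 2.79, 3.14, 3.14, 3.14].

INTERFACE

Orientations are given as [roll, pitch, yaw] about the fixed x, y, z axes, in that order (R = Rz(yaw) Ry(pitch) Rx(roll)).
In Python, from rig import sense, grab_frame, sign_off gives the robot as it stands. The module is installed in compiled form; this text tells all that it offers.
- The arm moves only by the tool send_rows, never from a script. Its argument "moves" is a list that holds one entry, the list of rows, each a list of 7 numbers: the shift along the world's x, y, z in m, then the turn, a rotation vector about the world's x, y, z in rad, then the opening, from -1 (shut) to 1 (fully open). In form: [[[dx, dy, dz, rx, ry, rz, jaw], ...]]. A call has 1 to 10 rows; each row shifts and turns the commanded pose from where the row before left it; what a row does not reach is not made up. A row lasts 1/10 s, in which the tool goes at most 50 mm and 8.59 degrees, less where a joint would pass 70% of its speed; a pose out of reach is approached as far as the arm can. A call with a gripper value outside its range is refused whole. The fingers move at their own pace and stop on an object; "grip_force" is the grip in N (left out, the last holds). Time passes only in rows, so rows that do not move let the fingers close. It gives the time, the measured TCP pose, the force, the opening and the grip force at its end, in the units of the state.
- sense(): the state, without advancing time (a new reading comes with each control period).
- grab_frame(name): name is "scene" or "top" or "wrist"; returns a dict with "img" (480x640x3 uint8, red, green, blue), "mtx" (3x3 intrinsics, pixels), "rvec" (rotation vector, rad) and "tvec" (3), from world to camera coordinates, as OpenCV has them; the wrist camera has in their place "T_tool_cam" (4x4, takes a point from camera to tool coordinates, whose origin is the TCP and whose axes are the flange's). Camera axes: x right, y down, z forward; pixel columns grow to the right and rows downward; lengths in mm; the calibration is good to about 2 mm. A picture is of the moment at which its call begins: read the wrist's pose just before it. There is no depth.
- sign_off(): hands the job in; it is judged then, once.
The state is a dict: "clock": time; "qpos": joint angles; "qvel": joint speeds; "joint_efforts": joint torques, N m; "eef_pos": TCP position; "tcp_rot": TCP orientation; "contact_force": force on the tool from outside, world axes, zero at the start; "wrist_torque": the same for the moment, N m; "opening": opening from 0.0 (shut) to 1.0 (fully open); "grasp_force": force on a finger pad.
Only numpy, scipy, OpenCV 4.12 (cv2) and the standard library are available. Lean on these libraries where they do the work, as an engineer would, in place of code of your own. Each camera call takes 0.05 s, during which the arm holds its last target. There are 200 camera calls.

## Working session

There is one attempt and no reset: what is moved stays moved. The work goes in short steps, Python scripts to look and compute and a tool call to move; the robot and the scene stay as the last step left them, time stands still between calls to the robot, and variables do not carry over. Pictures are saved under pics/ and viewed, at most 10 in all, crops included, and the job is handed in when it is done.

Besides the shell and the picture viewer there is one more tool, called after "Call:" as name([rows], argument=value, ...), one row to a line, values as JSON. send_rows: Moves the arm, as the interface text tells. Its arguments: {"type":"object","properties":{"moves":{"type":"array"},"grip_force":{"type":"number"}},"required":["moves"]}

```bash
mkdir -p pics; cat > h.py <<'E'
import numpy as np, cv2
from rig import sense, grab_frame, sign_off
def ray(f,uv):
    R=cv2.Rodrigues(np.array(f['rvec'],float))[0]; t=np.array(f['tvec'],float).ravel()
    d=np.linalg.inv(f['mtx'])@np.array([uv[0],uv[1],1.]); return -R.T@t, R.T@d
def onz(f,uv,z):
    o,d=ray(f,uv); return o+d*(z-o[2])/d[2]
def proj(f,P):
    return cv2.projectPoints(np.array(P,float).reshape(-1,3),np.array(f['rvec'],float),np.array(f['tvec'],float),np.array(f['mtx']),None)[0].reshape(-1,2)
E
python3 - <<'E'
from h import *
import pickle
s=sense();print(s)
fs={n:grab_frame(n) for n in('scene','top')}
pickle.dump(fs,open('f.pkl','wb'))
for n,f in fs.items():
    cv2.imwrite(f'pics/{n}.png',f['img'][...,::-1]); print(n,ray(f,(320,240)),f['mtx'])
E
```

```text
{'clock': 0.0, 'qpos': array([-1.11641931e+00,  3.53629152e-01,  1.63414444e+00, -2.60840239e-05,
        1.15523071e+00, -2.40537464e-03]), 'qvel': array([-0.00097392,  0.0022728 ,  0.00028639, -0.00125282,  0.00074767,
        0.00019373]), 'joint_efforts': array([-2.69937838e-03, -6.05255771e+01, -3.42070627e+01, -2.03655336e-04,
        9.30844748e-03, -2.30453634e-05]), 'eef_pos': array([ 275.43032008, -560.47089628,  218.56916183]), 'tcp_rot': array([-3.14018094e+00,  2.04534479e-05,  4.56792948e-01]), 'contact_force': array([0.04388473, 0.03220673, 0.01625341]), 'wrist_torque': array([ 0.01646838, -0.00613612, -0.01632196]), 'grasp_force': 0.0, 'opening': 0.9987032560792221}
scene (array([1227.25412503,  174.12403164,  838.88501176]), array([-0.65181754, -0.1695985 , -0.73922251])) [[527.51967316   0.         315.56470459]
 [  0.         527.51967316 241.58097306]
 [  0.           0.           1.        ]]
top (array([ 522.96610339,   27.61294333, 1189.24917281]), array([ 0.06980141, -0.01457361, -0.99746786])) [[597.90404332   0.         316.99509066]
 [  0.         597.90404332 240.73048612]
 [  0.           0.           1.        ]]
```

View pics/scene.png

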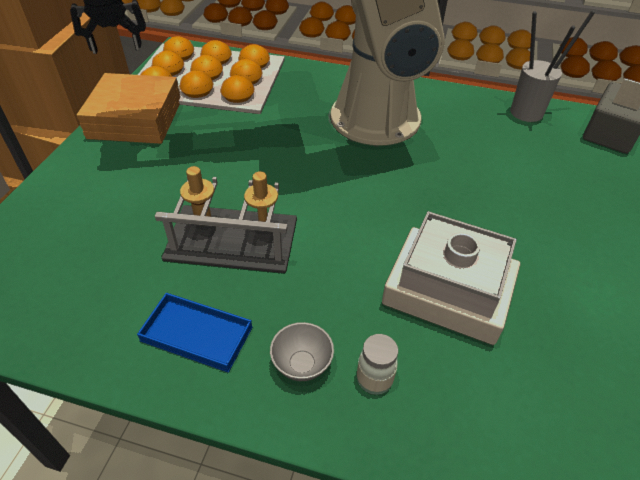

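View pics/top.png

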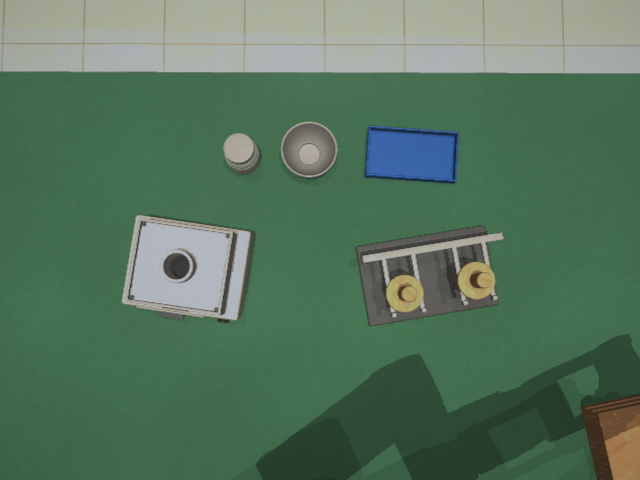

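The scene view shows the pushers at (197,190) and (261,195) and the mill chute at (462,248). In the top view the pushers are at (407,293) and (480,281), and the chute at (178,265). I'll zoom in to tell thick from thin.

```bash
python3 - <<'E'
from h import *
import pickle
fs=pickle.load(open('f.pkl','rb'))
a=cv2.resize(fs['scene']['img'][150:280,150:310],None,fx=4.5,fy=4.5,interpolation=2)[:300*2]
b=fs['top']['img']
cv2.imwrite('pics/z1.png',a[...,::-1])
t=np.hstack([cv2.resize(b[220:340,345:510],None,fx=2.4,fy=2.4,interpolation=2)[:288],cv2.resize(b[205:325,115:260],None,fx=2.4,fy=2.4,interpolation=2)[:288]])
cv2.imwrite('pics/z2.png',t[...,::-1])
for n,roi in(('top',(220,340,345,510)),('scene',(150,280,150,310))):
    f=fs[n]; im=f['img']; hsv=cv2.cvtColor(im,cv2.COLOR_RGB2HSV)
    m=((hsv[...,0]>8)&(hsv[...,0]<32)&(hsv[...,1]>90)&(hsv[...,2]>70)).astype(np.uint8)
    k=np.zeros_like(m);k[roi[0]:roi[1],roi[2]:roi[3]]=1;m*=k
    for c in cv2.findContours(m,0,1)[0]:
        if cv2.contourArea(c)>80:
            (u,v),r=cv2.minEnclosingCircle(c); print(n,cv2.contourArea(c),u,v,r,onz(f,(u,v),118).round(1), cv2.boundingRect(c))
E
```

```text
top 1038.5 404.0 293.0 18.868061065673828 [ 502.9 -138.1  118. ] (386, 275, 37, 37)
top 1041.0 475.6197204589844 280.0704345703125 19.029953002929688 [ 525.8 -266.9  118. ] (457, 262, 38, 37)
scene 876.5 261.5 196.0 25.124788284301758 [ 511.6 -135.5  118. ] (244, 171, 34, 51)
scene 860.0 195.5 190.5 24.748836517333984 [ 535.4 -267.6  118. ] (180, 166, 35, 50)
```

View pics/z1.png

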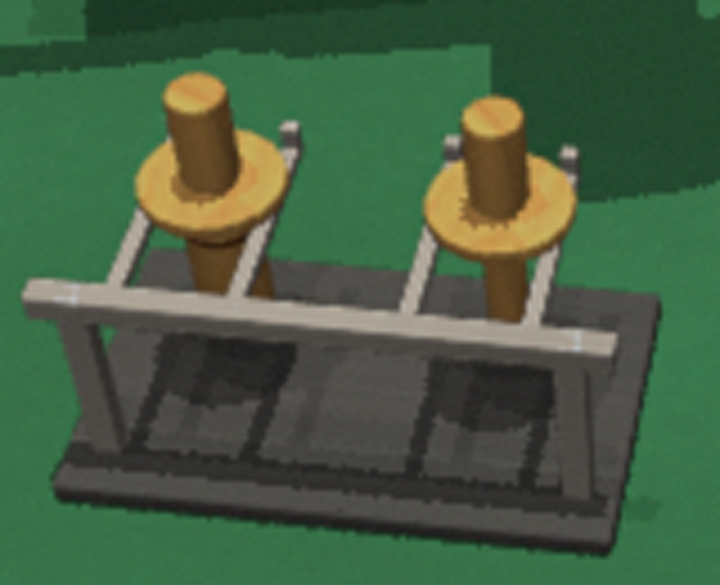

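View pics/z2.png

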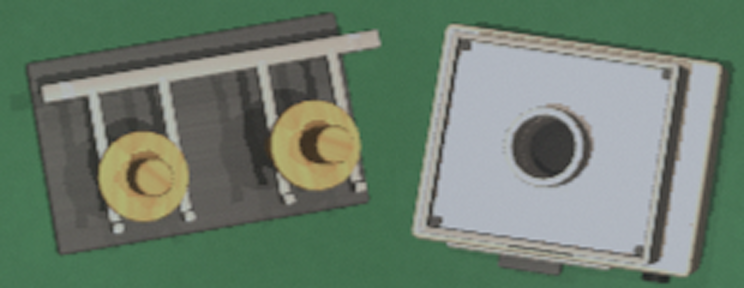

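The thick pusher is the one at scene left, top right (y≈-267). Its shaft is wide and its groove is visible. Next I'll refine the axes and the chute position.

```bash
python3 - <<'E'
from h import *
import pickle
fs=pickle.load(open('f.pkl','rb'));T,S=fs['top'],fs['scene']
print('collar top view', onz(T,(475.8,280.3),118), 'griptop', onz(T,(484.6,280.2),168))
print('griptop scene', onz(S,(193.5,170.6),168))
# collar in scene: ellipse centre
print('collar scene',onz(S,(150+212/4.5,150+182/4.5),118))
# chute: dark bore in both
for n,roi in(('top',(240,290,155,205)),('scene',(228,270,438,488))):
    f=fs[n];g=cv2.cvtColor(f['img'],cv2.COLOR_RGB2GRAY)[roi[0]:roi[1],roi[2]:roi[3]]
    print(n); 
    m=(g<100).astype(np.uint8)
    for c in cv2.findContours(m,0,1)[0]:
        if cv2.contourArea(c)>80: 
            e=cv2.fitEllipse(c);u=(e[0][0]+roi[2],e[0][1]+roi[0]);print(u,e[1:],onz(f,u,150).round(1))
    cv2.imwrite(f'pics/c_{n}.png',cv2.resize(f['img'][roi[0]:roi[1],roi[2]:roi[3],::-1],(400,400),interpolation=2))
cv2.imwrite('pics/c.png',np.hstack([cv2.imread('pics/c_top.png'),cv2.imread('pics/c_scene.png')]))
E
```

```text
collar top view [ 525.35753861 -267.19773371  118.        ] griptop [ 525.39791151 -268.51829996  168.        ]
griptop scene [ 532.21597416 -264.93110091  168.        ]
collar scene [ 534.30313404 -264.58124878  118.        ]
top
(176.0535373687744, 265.8547840118408) ((24.67624855041504, 24.880294799804688), 54.07047653198242) [550.9 262.  150. ]
scene
(459.2932300567627, 255.41658973693848) ((20.531394958496094, 31.24301528930664), 106.98773193359375) [584.  256.5 150. ]
(463.56884002685547, 244.3087673187256) ((16.280466079711914, 25.428136825561523), 105.1899185180664) [555.6 261.  150. ]
```

View pics/c.png

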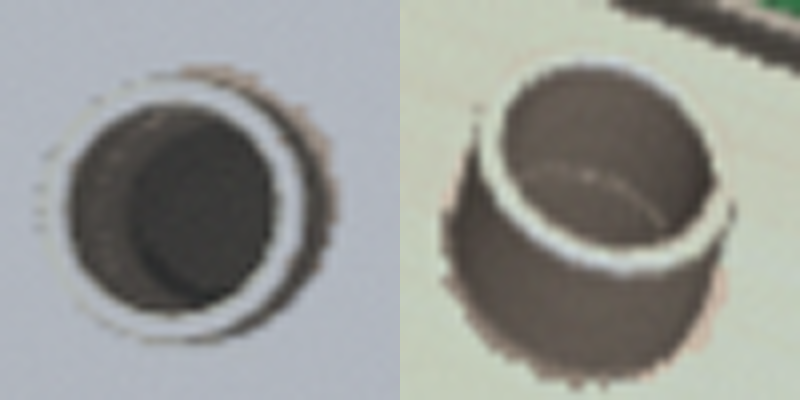

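Both views show the bore clearly: top centre (176,266), scene centre (464,244). The two cameras differ by about 5 mm in x, so I'll check with the wrist camera from close by. Moving above the pusher.

Call:
send_rows([
  [[0.01,0.01,0.045,0,0,0,1],[0.03,0.03,0.03,0,0,0,1],[0.03,0.036,0.006,0,0,0,1],[0.03,0.036,0,0,0,0,1],[0.03,0.036,0,0,0,0,1],[0.03,0.036,0,0,0,0,1],[0.03,0.036,0,0,0,0,1],[0.03,0.036,0,0,0,0,1],[0.031,0.038,0,0,0,0,1],[0,0,0,0,0,0,1]],
])

```text
clock: 1.1
eef_pos: [528.4, -263.6, 298.8]
tcp_rot: [-3.14, -0.002, 0.461]
contact_force: [-0.1, -0.1, 0.5]
opening: 1.003
grasp_force: 0.0
```

```bash
python3 - <<'E'
from h import *
import pickle
s=sense();print(s['clock'],s['eef_pos'],s['tcp_rot'])
fs={n:grab_frame(n) for n in('scene','wrist')}
pickle.dump((s,fs),open('f2.pkl','wb')); print(fs['wrist']['T_tool_cam'])
cv2.imwrite('pics/m2.png',fs['wrist']['img'][...,::-1])
E
```

```text
1.1 [ 528.41769104 -263.64375798  298.75787288] [-3.14026070e+00 -1.51921453e-03  4.61386217e-01]
[[-2.89528242e-04 -9.52991339e-01 -3.02997400e-01  7.70621131e+01]
 [ 9.99999913e-01 -3.66720060e-04  1.97865803e-04  5.03221347e-01]
 [-2.99679621e-04 -3.02997316e-01  9.52991362e-01 -1.55073309e+02]
 [ 0.00000000e+00  0.00000000e+00  0.00000000e+00  1.00000000e+00]]
```

View pics/m2.png

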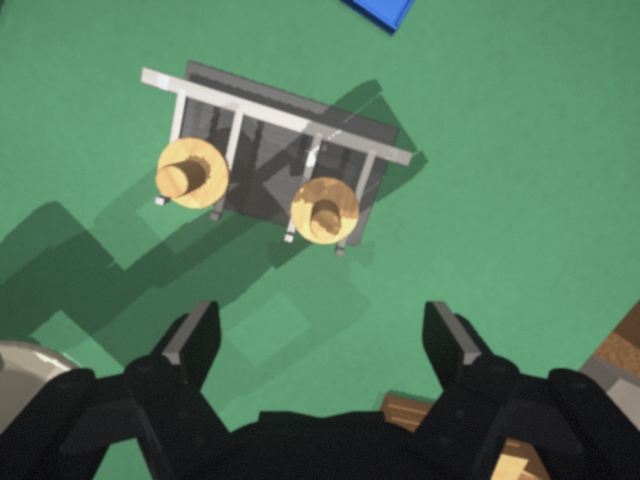

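The wrist view shows the thick pusher's collar centred at about (325,211) and its grip top at (325,223).

```bash
cat >> h.py <<'E'
from scipy.spatial.transform import Rotation as Ro
def wray(s,f,uv):
    M=np.eye(4);M[:3,:3]=Ro.from_euler('xyz',s['tcp_rot']).as_matrix();M[:3,3]=s['eef_pos'];M=M@np.array(f['T_tool_cam'])
    return M[:3,3],M[:3,:3]@np.linalg.inv(f['mtx'])@np.array([uv[0],uv[1],1.])
def wonz(s,f,uv,z):
    o,d=wray(s,f,uv);return o+d*(z-o[2])/d[2]
def wood(im,roi):
    h=cv2.cvtColor(im,cv2.COLOR_RGB2HSV);m=((h[...,0]>5)&(h[...,0]<32)&(h[...,1]>90)&(h[...,2]>60)).astype(np.uint8)
    k=np.zeros_like(m);k[roi[0]:roi[1],roi[2]:roi[3]]=1
    return max(cv2.findContours(m*k,0,1)[0],key=cv2.contourArea)
E
python3 - <<'E'
from h import *
import pickle
s,fs=pickle.load(open('f2.pkl','rb'));f=fs['wrist']
c=wood(f['img'],(165,260,280,375));e=cv2.minEnclosingCircle(c);print(e,cv2.boundingRect(c))
print('collar',wonz(s,f,e[0],118),'top',wonz(s,f,(325,223),168))
c=wood(f['img'],(120,225,140,240));e=cv2.minEnclosingCircle(c);print('thin',wonz(s,f,e[0],118))
E
```

```text
((324.40972900390625, 210.14556884765625), 33.84520721435547) (291, 177, 68, 66)
collar [ 528.62493434 -267.47393735  118.        ] top [ 529.1214761  -267.34986897  168.        ]
thin [ 504.8311341  -138.69356683  118.        ]
```

Call:
send_rows([
  [[0.0006,-0.0037,-0.03,0,0,0,1],[0,0,-0.03,0,0,0,0.6],[0,0,-0.03,0,0,0,0.4],[0,0,-0.025,0,0,0,0.4],[0,0,-0.02,0,0,0,0.4],[0,0,-0.015,0,0,0,0.4],[0,0,-0.005,0,0,0,0.4],[0,0,0,0,0,0,0.4]],
], grip_force=40)

```text
clock: 2.0
eef_pos: [525.6, -272.2, 143.8]
tcp_rot: [-3.141, 0.001, 0.456]
contact_force: [-0.4, 0.7, 0.5]
opening: 0.699
grasp_force: 0.0
```

Call:
send_rows([
  [[0,0,0,0,0,0,0.1],[0,0,0,0,0,0,-0.2],[0,0,0,0,0,0,-0.5],[0,0,0,0,0,0,-1],[0,0,0,0,0,0,-1],[0,0,0,0,0,0,-1]],
], grip_force=50)

```text
clock: 2.6
eef_pos: [526.7, -271.7, 145.3]
tcp_rot: [3.141, -0.001, 0.457]
contact_force: [-1.7, 3.1, 5.6]
opening: 0.297
grasp_force: 48.8
```

Gripped. Lifting straight up.

Call:
send_rows([
  [[0,0,0.005,0,0,0,-1],[0,0,0.01,0,0,0,-1],[0,0,0.02,0,0,0,-1],[0,0,0.025,0,0,0,-1],[0,0,0.03,0,0,0,-1],[0,0,0.03,0,0,0,-1],[0,0,0.03,0,0,0,-1],[0,0,0.03,0,0,0,-1],[0,0,0.01,0,0,0,-1],[0,0,0,0,0,0,-1]],
])

```text
clock: 3.6
eef_pos: [526.7, -272.1, 335.8]
tcp_rot: [3.139, -0.002, 0.457]
contact_force: [-0.7, -0.9, -1.3]
opening: 0.299
grasp_force: 49.3
```

Call:
send_rows([
  [[0,0.02,0,0,0,0,-1],[0.002,0.04,0,0,0,0,-1],[0.002,0.045,0,0,0,0,-1],[0.003,0.045,0,0,0,0,-1],[0.003,0.045,0,0,0,0,-1],[0.003,0.045,0,0,0,0,-1],[0.002,0.045,0,0,0,0,-1],[0.002,0.045,0,0,0,0,-1],[0.002,0.045,0,0,0,0,-1],[0.002,0.045,0,0,0,0,-1]],
])

```text
clock: 4.6
eef_pos: [546.1, 149.8, 332.1]
tcp_rot: [-3.141, 0.003, 0.457]
contact_force: [1.0, 0.1, -0.7]
opening: 0.3
grasp_force: 49.4
```

Call:
send_rows([
  [[0.002,0.045,0,0,0,0,-1],[0.002,0.04,0,0,0,0,-1],[0,0.02,0,0,0,0,-1],[0,0.008,0,0,0,0,-1],[0,0,0,0,0,0,-1],[0,0,0,0,0,0,-1],[0,0,0,0,0,0,-1],[0,0,0,0,0,0,-1]],
])

```text
clock: 5.4
eef_pos: [551.3, 260.1, 334.3]
tcp_rot: [3.141, -0.0, 0.455]
contact_force: [-0.8, -0.2, -1.3]
opening: 0.3
grasp_force: 49.4
```

```bash
python3 - <<'E'
from h import *
import pickle
s=sense();print(s['clock'],s['eef_pos'],s['tcp_rot'],s['contact_force'],s['opening'],s['grasp_force'])
fs={n:grab_frame(n) for n in('scene','top','wrist')}
pickle.dump((s,fs),open('f3.pkl','wb'))
print(proj(fs['scene'],s['eef_pos']),proj(fs['top'],s['eef_pos']))
a=fs['scene']['img'][60:300,340:600]; b=fs['wrist']['img']
cv2.imwrite('pics/m3.png',np.hstack([cv2.resize(a,(400,369),interpolation=2),cv2.resize(b,(400,300))[0:300] if 0 else cv2.resize(b,(400,369))])[...,::-1])
E
```

```text
5.4 [551.31780772 260.11812621 334.2783048 ] [ 3.14140416e+00 -1.34316544e-04  4.55434418e-01] [-0.77403489 -0.20949468 -1.29835065] 0.29996854549292373 49.44724380970001
[[490.43001615 160.71218042]] [[148.25079054 262.12064438]]
```

View pics/m3.png

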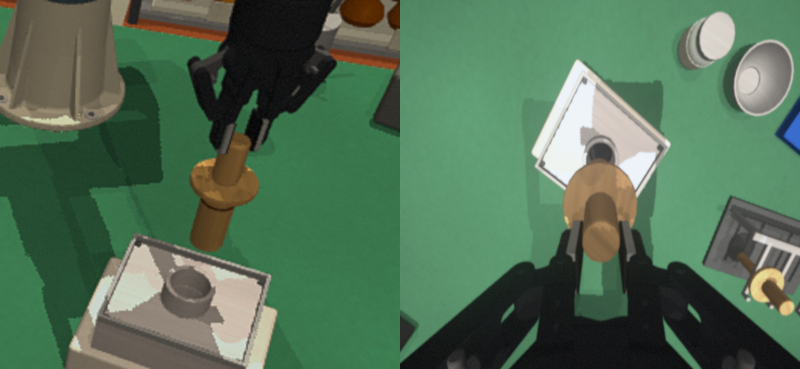

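Scene view: the pusher is held above the mill, with the chute at about (463,246) full-res. Wrist view: the chute mouth is just ahead of the collar. Next I'll check tilt and offset from the mask edges.

```bash
python3 - <<'E'
from h import *
import pickle
s,fs=pickle.load(open('f3.pkl','rb'))
f=fs['scene'];c=wood(f['img'],(140,235,450,520));m=np.zeros((480,640),np.uint8);cv2.drawContours(m,[c],-1,1,-1)
for r in range(145,226,3):
    x=np.where(m[r])[0]
    if len(x):print(r,x[0],x[-1],(x[0]+x[-1])/2)
# predicted axis pixels for upright pusher at axis (x,y)
for off in ((0,0),(2.3,2),(3.6,1.8)):
    p=np.array(s['eef_pos'])+[off[0],off[1],0]
    print(off,[proj(f,[p[0],p[1],219+h]).round(1).tolist() for h in (0,62,80,88,113,138)])
f=fs['wrist'];c=wood(f['img'],(190,350,250,390));print(cv2.boundingRect(c));m=np.zeros((480,640),np.uint8);cv2.drawContours(m,[c],-1,1,-1)
for r in range(200,350,8):
    x=np.where(m[r])[0]
    if len(x):print(r,x[0],x[-1],(x[0]+x[-1])/2)
E
```

```text
148 491 500 495.5
151 490 502 496.0
154 489 502 495.5
157 488 501 494.5
160 485 500 492.5
163 475 499 487.0
166 468 498 483.0
169 466 501 483.5
172 464 504 484.0
175 464 506 485.0
178 464 507 485.5
181 465 507 486.0
184 466 507 486.5
187 469 505 487.0
190 470 502 486.0
193 469 496 482.5
196 468 491 479.5
199 468 490 479.0
202 467 489 478.0
205 466 488 477.0
208 465 487 476.0
211 464 486 475.0
214 464 485 474.5
217 464 484 474.0
220 467 483 475.0
223 474 477 475.5
(0, 0) [[[472.5, 214.8]], [[481.7, 187.1]], [[484.5, 178.5]], [[485.8, 174.5]], [[490.0, 161.9]], [[494.4, 148.6]]]
(2.3, 2) [[[473.6, 216.0]], [[482.8, 188.3]], [[485.7, 179.6]], [[487.1, 175.7]], [[491.3, 163.1]], [[495.7, 149.8]]]
(3.6, 1.8) [[[473.4, 216.5]], [[482.7, 188.8]], [[485.5, 180.2]], [[486.9, 176.2]], [[491.1, 163.6]], [[495.5, 150.3]]]
(261, 211, 118, 130)
216 298 342 320.0
224 283 356 319.5
232 275 365 320.0
240 270 370 320.0
248 266 374 320.0
256 263 376 319.5
264 262 378 320.0
272 262 377 319.5
280 263 376 319.5
288 266 373 319.5
296 271 350 310.5
304 292 351 321.5
312 291 351 321.0
320 292 351 321.5
328 297 346 321.5
336 306 336 321.0
```

```bash
python3 - <<'E'
from h import *
import pickle
s,fs=pickle.load(open('f3.pkl','rb'))
f=fs['wrist'];print('collar',[wonz(s,f,(320,v),303) for v in(266,268.5)],'griptop',wonz(s,f,(321,322),357))
g=cv2.cvtColor(f['img'],cv2.COLOR_RGB2GRAY)
cv2.imwrite('pics/m4.png',cv2.resize(f['img'][165:285,250:390],(700,600),interpolation=2)[...,::-1])
f=fs['top'];cv2.imwrite('pics/m5.png',cv2.resize(f['img'][205:325,95:235],(700,600),interpolation=2)[...,::-1])
E
```

```text
collar [array([551.62960044, 260.41825985, 303.        ]), array([550.23395578, 259.73697936, 303.        ])] griptop [548.46274643 258.22821859 357.        ]
```

View pics/m4.png

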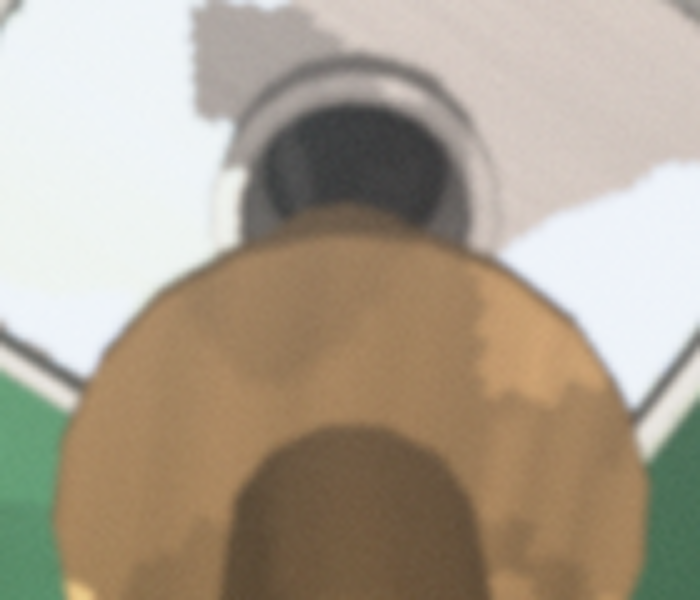

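In this crop the bore's inner edge has its top at (357,100) and the foot's front edge is at (345,205).

```bash
python3 - <<'E'
from h import *
import pickle
s,fs=pickle.load(open('f3.pkl','rb'))
f=fs['wrist'];t=np.array([np.cos(.455),np.sin(.455),0])
print('chute',wonz(s,f,(321.4,185),150)-23*t)
print('chute outer',wonz(s,f,(321.4,165+68/5),150)-29*t)
print('foot',wonz(s,f,(319.5,206),219)-18*t)
print('collar front',wonz(s,f,(320,165+235/5),307)-34*t)
E
```

```text
chute [551.21566944 259.14288977 150.        ]
chute outer [551.40113122 259.23594057 150.        ]
foot [550.05114067 260.32556827 219.        ]
collar front [550.58750117 259.86411259 307.        ]
```

Wrist view puts the foot within 2 mm of the chute axis, inside the 5 mm clearance. Descending.

Call:
send_rows([
  [[0.0005,-0.0005,-0.015,0,0,0,-1],[0,0,-0.025,0,0,0,-1],[0,0,-0.015,0,0,0,-1],[0,0,-0.008,0,0,0,-1],[0,0,-0.008,0,0,0,-1],[0,0,-0.008,0,0,0,-1],[0,0,-0.008,0,0,0,-1],[0,0,0,0,0,0,-1]],
], grip_force=60)

```text
clock: 6.35
eef_pos: [551.2, 260.5, 246.2]
tcp_rot: [-3.142, 0.001, 0.457]
contact_force: [0.9, -1.4, -1.0]
opening: 0.291
grasp_force: 60.3
```

Call:
send_rows([
  [[0,0,-0.008,0,0,0,-1],[0,0,-0.008,0,0,0,-1],[0,0,-0.006,0,0,0,-1],[0,0,-0.004,0,0,0,-1],[0,0,-0.003,0,0,0,-1],[0,0,-0.002,0,0,0,-1],[0,0,-0.002,0,0,0,-1],[0,0,-0.002,0,0,0,-1],[0,0,-0.002,0,0,0,-1],[0,0,0,0,0,0,-1]],
])

```text
clock: 7.35
eef_pos: [551.9, 260.9, 210.5]
tcp_rot: [-3.142, -0.001, 0.457]
contact_force: [-1.0, 0.2, 4.5]
opening: 0.294
grasp_force: 61.0
```

Call:
send_rows([
  [[0,0,-0.002,0,0,0,-1],[0,0,-0.002,0,0,0,-1],[0,0,-0.002,0,0,0,-1],[0,0,-0.001,0,0,0,-1],[0,0,0,0,0,0,-1],[0,0,0,0,0,0,-1],[0,0,0,0,0,0,-1]],
])

```text
clock: 8.05
eef_pos: [552.1, 261.0, 203.7]
tcp_rot: [3.142, -0.001, 0.457]
contact_force: [0.2, -0.9, 6.9]
opening: 0.293
grasp_force: 61.3
```

```bash
python3 - <<'E'
from h import *
S=[]
fs={}
for n in('scene','wrist','scene'):
    s=sense();S.append([*s['eef_pos'],*s['contact_force']]);fs[n]=grab_frame(n)
print(np.array(S).round(1))
cv2.imwrite('pics/m6.png',cv2.resize(fs['scene']['img'][180:280,410:530],(720,600),interpolation=2)[...,::-1])
E
```

```text
[[ 5.521e+02  2.610e+02  2.037e+02  2.000e-01 -9.000e-01  6.900e+00]
 [ 5.521e+02  2.610e+02  2.037e+02 -7.000e-01  1.000e+00  6.600e+00]
 [ 5.521e+02  2.610e+02  2.037e+02 -0.000e+00  1.300e+00  6.500e+00]]
```

View pics/m6.png

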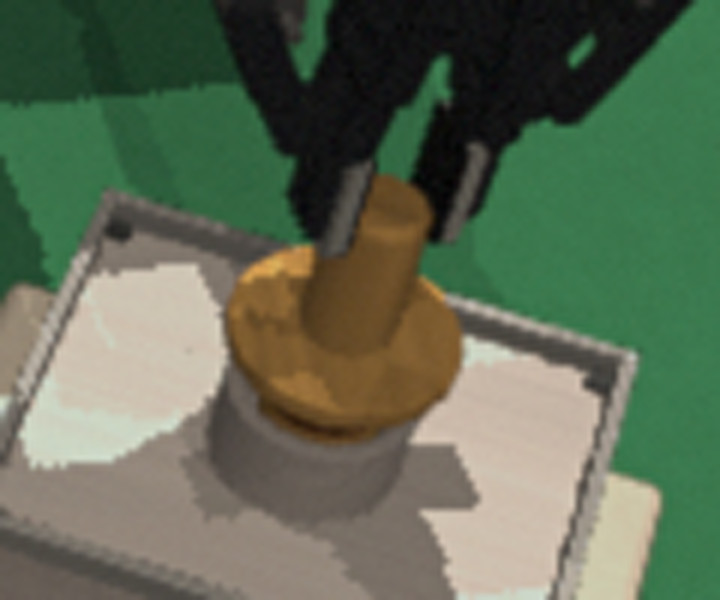

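The picture shows the pusher upright in the chute, with the collar about 20 mm above the rim and the dark groove line just at the rim, near crop (320,425). Going 1 mm further to centre the travel, then holding.

Call:
send_rows([
  [[0,0,-0.001,0,0,0,-1],[0,0,0,0,0,0,-1],[0,0,0,0,0,0,-1],[0,0,0,0,0,0,-1],[0,0,0,0,0,0,-1],[0,0,0,0,0,0,-1],[0,0,0,0,0,0,-1],[0,0,0,0,0,0,-1],[0,0,0,0,0,0,-1],[0,0,0,0,0,0,-1]],
])

```text
clock: 9.2
eef_pos: [552.1, 261.0, 202.8]
tcp_rot: [-3.142, -0.001, 0.457]
contact_force: [-0.3, -0.2, 7.1]
opening: 0.294
grasp_force: 61.3
```

```bash
python3 - <<'E'
from h import *
F=[]
for i in range(8):
    s=sense();F.append([s['eef_pos'][2],s['contact_force'][2]]);f=grab_frame('scene')
print(np.mean(F,0),s['clock'])
cv2.imwrite('pics/m7.png',cv2.resize(f['img'][225:275,435:495],(720,600),interpolation=2)[...,::-1])
p=np.array([552.6,260.5])
for h in (80,62,50):print(h,proj(f,[p[0]+18,p[1],88+h]))
print(proj(f,[p[0]+29,p[1],150]))
E
```

```text
[202.75793944   6.95867956] 9.55
80 [[464.73105824 243.45696899]]
62 [[462.41551902 250.35086442]]
50 [[460.90876725 254.83681268]]
[[461.78457485 254.92413045]]
```

View pics/m7.png

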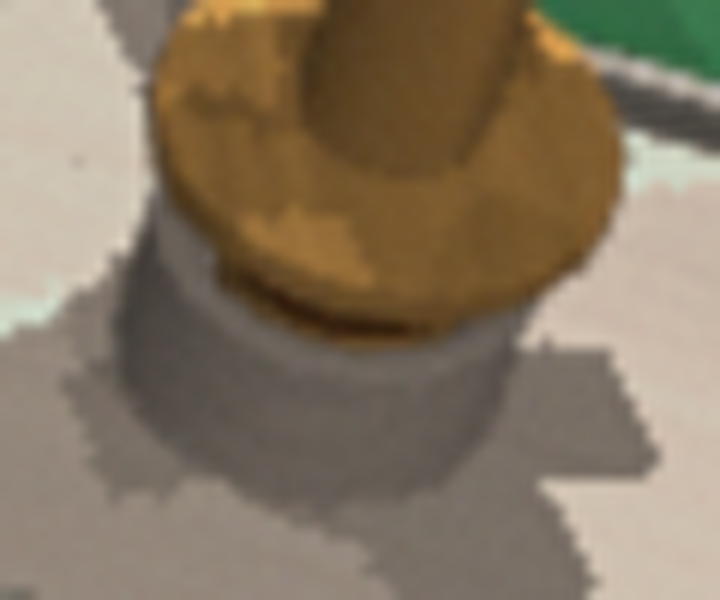

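The groove is visible at about crop (360,325), with a thin strip of wood below it. The camera looks over the rim and sees about 5 mm down the gap, so the groove is level with the rim to within a couple of mm. TCP height gives about 12.5 mm of travel and force about 10 mm. Holding.

Call:
send_rows([
  [[0,0,0,0,0,0,-1],[0,0,0,0,0,0,-1],[0,0,0,0,0,0,-1],[0,0,0,0,0,0,-1],[0,0,0,0,0,0,-1],[0,0,0,0,0,0,-1],[0,0,0,0,0,0,-1],[0,0,0,0,0,0,-1],[0,0,0,0,0,0,-1],[0,0,0,0,0,0,-1]],
])

```text
clock: 10.6
eef_pos: [552.1, 261.0, 202.7]
tcp_rot: [-3.142, -0.001, 0.457]
contact_force: [-0.2, 0.9, 7.8]
opening: 0.292
grasp_force: 61.3
```

Call:
send_rows([
  [[0,0,0,0,0,0,-1],[0,0,0,0,0,0,-1],[0,0,0,0,0,0,-1],[0,0,0,0,0,0,-1],[0,0,0,0,0,0,-1],[0,0,0,0,0,0,-1],[0,0,0,0,0,0,-1],[0,0,0,0,0,0,-1],[0,0,0,0,0,0,-1],[0,0,0,0,0,0,-1]],
])

```text
clock: 11.6
eef_pos: [552.1, 261.0, 202.8]
tcp_rot: [-3.142, -0.001, 0.457]
contact_force: [0.0, 1.7, 6.5]
opening: 0.292
grasp_force: 61.3
```

Call:
send_rows([
  [[0,0,0,0,0,0,-1],[0,0,0,0,0,0,-1],[0,0,0,0,0,0,-1],[0,0,0,0,0,0,-1],[0,0,0,0,0,0,-1],[0,0,0,0,0,0,-1],[0,0,0,0,0,0,-1],[0,0,0,0,0,0,-1],[0,0,0,0,0,0,-1],[0,0,0,0,0,0,-1]],
])

```text
clock: 12.6
eef_pos: [552.1, 261.0, 202.8]
tcp_rot: [-3.142, -0.001, 0.457]
contact_force: [0.1, 0.3, 6.7]
opening: 0.29
grasp_force: 61.3
```

Call:
send_rows([
  [[0,0,0,0,0,0,-1],[0,0,0,0,0,0,-1],[0,0,0,0,0,0,-1],[0,0,0,0,0,0,-1],[0,0,0,0,0,0,-1],[0,0,0,0,0,0,-1],[0,0,0,0,0,0,-1],[0,0,0,0,0,0,-1],[0,0,0,0,0,0,-1],[0,0,0,0,0,0,-1]],
])

```text
clock: 13.6
eef_pos: [552.1, 261.0, 202.8]
tcp_rot: [-3.142, -0.001, 0.457]
contact_force: [-0.6, -0.2, 6.9]
opening: 0.289
grasp_force: 61.3
```

```bash
python3 -c "
from h import *
s=sense();print(s['clock'],s['eef_pos'],s['contact_force'],s['grasp_force']);print(sign_off())"
```

```text
13.6 [552.11941506 261.02611908 202.75925608] [-0.6005913  -0.21925632  6.91136363] 61.326284408569336
the job is handed in; nothing more can be done
None
```

The thick pusher is in the chute, still gripped, and held the plate down for over 4 s at an estimated 10–12.5 mm (from force and arm height; travel has no direct readout); I handed the job in at 13.6 s, and no verdict was returned.

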